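# Start the collar nut on the clamp stud

## Task

The strap clamp over the steel block still lacks its nut. Set the loose collar nut, collar down, on the upright stud and, pressing only lightly, turn it backwards (anticlockwise seen from above) until its thread rides off the end of the stud's thread and drops in. Then run it forwards (clockwise) about half a turn, so that the thread holds it but the strap stays loose, and let go; never lean hard on the thread, and leave the other things on the bench where they are.

Things in the scene. Friction and masses are not known exactly. Their poses are not given: they have to be found in the camera images.
- nut_center (a point): Loose steel collar nut, 0.21 kg, standing collar down. Hexagon 36 mm across flats, from 6 to 36 mm above its underside; below it a round collar 45 mm across, 6 mm thick. Point: middle of the nut, 18 mm above its underside; z up the nut's axis, x square to one pair of flats (the others at 60 and 120 degrees). Open bore, minor diameter 19.6 mm, right-hand double-start thread: pitch 6, lead 12 mm a turn.
- stud_tip (a point): Centre of the tip of the fixed upright stud, 86 mm above the bench, z up. Smooth coned pilot, 10 mm across here, 17.6 mm across from 8 mm below. The nut has about 1 mm radial play on the stud. Set on it anyhow turned, the nut's middle rests 0.7 to 6.7 mm above this point. Turned anticlockwise it climbs 1.9 mm per rad to 6.7 mm, then drops to 0.7 mm, once every half turn, if free to sink or lightly pressed.
- thread_end (a point): Point on the stud's axis, 11 mm below the tip, where the stud's two threads end (blunt, 180 degrees apart, crest 25.2 mm across). How they are turned about the stud differs each time, is not given and must be felt. After the drop, clockwise turning takes the nut under these ends and down 1.9 mm per rad (axial play 1.4 mm). Over 35 N on the thread bruises it; 4 to 10 N of pressure is enough.
- washer_top (a point): Point on the stud's axis at the top of the washer that lies on the strap, 56 mm above the bench; the nut's collar would meet it a full turn after the drop. Only the stud stands higher. The fixture round it is a bolted-down plate 110 x 186 x 16 mm (long side along this point's y) with a dark steel block, a heel block and a steel strap across them, 52 mm high.
- flux_jar: Brown glass jar with a stirring brush, 45 x 59 x 48 mm; bystander, loose, origin under its centre; not to be disturbed.
- jar_lid: White jar lid, 54 mm across, 9 mm high; bystander, loose, origin under its centre; not to be disturbed.
- channel_bit: Short bright metal channel, 31 x 60 x 12 mm; bystander, loose, origin under its centre; not to be disturbed.
- round_stake: Dark steel disc, 64 mm across, 17 mm high; bystander, loose, origin under its centre; not to be disturbed.
- handpiece: Slim grey rotary handpiece, 22 x 166 mm, lying flat; bystander, loose, origin under its centre; not to be disturbed.
Not all that is in view belongs to the job. What is shaped like the part that bears nut_center but pink or red is not meant.

How it is judged:
On the way, in this order (a step that is already met when the one before it is completed fails the run):
1. the nut sits on the stud and has been turned back until its thread start (nut_c14, nut_c15) rides on the last 25 degrees of the stud's threads (stud_c0, stud_c1), where it stands highest ((contact force between any of nut_c14, nut_c15 and stud_c0 above 0.2 N or contact force between any of nut_c14, nut_c15 and stud_c1 above 0.2 N) and z of nut_center in the frame of stud_tip between 0.0035 and 0.0085 m and horizontal distance between nut_center and stud_tip below 0.0025 m), for 0.01 s.
2. the nut has dropped in by its pitch, square on the stud (z of nut_center in the frame of stud_tip between -0.013 and 0.0019 m and horizontal distance between nut_center and stud_tip below 0.0025 m and angle between nut_center's own z axis and vertical below 0.12 rad), for 0.1 s.
At the end, for the whole second after the job is handed in: The nut stands still and level (within 0.1 rad) on the stud, within 2.5 mm of its axis, held by the thread: its middle 2.8 to 11.2 mm below the stud's tip, which is 0.3 to nearly one turn on from where it dropped in (z of nut_center in the frame of stud_tip between -0.0112 and -0.0028 m and horizontal distance between nut_center and stud_tip below 0.0025 m and angle between nut_center's own z axis and vertical below 0.1 rad and linear speed of nut below 0.01 m/s); the robot touches nothing.
It fails at once if the nut is pressed on the stud or its thread with more than 35 N (contact force between nut and stud above 35 N).
It fails at once if another loose thing on the bench is shifted by more than 25 mm (distance of any of flux_jar, jar_lid, channel_bit, round_stake, handpiece from where it was at the start of the episode above 0.025 m).
It also fails if it takes over 64 s, if anything falls off the work surface, if the arm or the gripper's body presses on something with over 40 N, if the wrist force passes 120 N, or if a joint passes its speed limit or range.

## Robot

A 6-joint arm with a two-finger parallel gripper is mounted at the origin on a cart in front of the work surface, level with it; the furniture and walls round the work are solid. World frame = base frame: x ahead of the robot, y to its left, z up, the work surface at z = 0. Lengths are in m, angles in rad, forces in N, time in s.
With the tool pointing down it reaches from about 0.35 to 0.775 m from the base axis. Payload 7.3 kg.
Tool frame: the origin (TCP) lies between the finger pads; the fingertips stand 25 mm ahead of it and the grasp point (between the pads) lies 6 mm ahead of it; y points along the fingers, z is the direction in which the jaws open and shut, and the axes are right-handed (so a half turn about y gives the same grasp; the last joint's range is limited). The gripper opens to 92 mm and grips with 3 to 60 N. Pads are 19 mm wide; open, the fingers measure 130 mm over their backs; the gripper's body (75 mm by 190 mm) begins 47 mm behind the grasp point.
Start: joints at [-1.303, 0.342, 1.524, -0, 1.275, -0.146], TCP at [0.211, -0.481, 0.252] pointing down, gripper open.
Joint ranges: [-2.53, 2.53], [-0.77, 2.02], [0.04, 2.7], [-1, 4.14], [0.28, 2.66], [-3.11, 3.11]. Speed limits (rad/s): [2.57, 2.57, 3.14, 3.14, 3.14, 3.14].

## Interface

Orientations are given as [roll, pitch, yaw] about the fixed x, y, z axes, in that order (R = Rz(yaw) Ry(pitch) Rx(roll)).
In Python, from cell import sensors, read_camera, hand_in gives the robot as it stands. The module is installed in compiled form; this text tells all that it offers.
- The arm moves only by the tool send_rows, never from a script. Its argument "motion" is a list that holds one entry, the list of rows, each a list of 4 numbers: the shift along the tool's x, y, z in m, then the turn about the tool's y in degrees. In form: [[[tx, ty, tz, twist], ...]]. A call has 1 to 8 rows; each row is the pose to reach, as a shift and turn from the pose measured when the call began, along the tool's axes at that moment; what a row does not reach only later rows make up. A row lasts 1/10 s, in which the tool goes at most 50 mm and 8.59 degrees, less where a joint would pass 70% of its speed; a pose out of reach is approached as far as the arm can. A call with a gripper value outside its range is refused whole. "gripper" is the opening, from 0 (shut) to 1 (fully open), set as the call begins (left out, the last holds). The fingers move at their own pace and stop on an object; "grip_force" is the grip in N (left out, the last holds). Time passes only in rows, so rows that repeat a pose let the fingers close. It gives the time, the measured TCP pose, the force and the opening at its end, in the units of the state.
- sensors.observe(): the state, without advancing time (a new reading comes with each control period).
- read_camera(name): name is "scene" or "side" or "wrist"; returns a dict with "frame" (384x512x3 uint8, red, green, blue), "fx", "fy", "cx", "cy" (pixels), "extrinsics" (4x4, takes a point from world to camera coordinates). Camera axes: x right, y up, looking along -z (the intrinsics and any distortion apply to the point x, -y, -z); pixel columns grow to the right and rows downward; lengths in m; the calibration is good to about 2 mm. A picture is of the moment at which its call begins. There is no depth.
- hand_in(): hands the job in, once; it reports no verdict.
The state is a dict: "time": time; "qpos": joint angles; "qvel": joint speeds; "joint_efforts": joint torques, N m; "tool_pos": TCP position; "tool_rot": TCP orientation; "contact_force": force on the tool from outside, world axes, zero at the start; "torque": the same for the moment, N m; "opening": finger opening in m.
Only numpy, scipy, OpenCV 4.12 (cv2) and the standard library are available. Lean on these libraries where they do the work, as an engineer would, in place of code of your own. Each camera call takes 0.05 s, during which the arm holds its last target.

## Working session

There is one attempt and no reset: what is moved stays moved. The work goes in short steps, Python scripts to look and compute and a tool call to move; the robot and the scene stay as the last step left them, time stands still between calls to the robot, and variables do not carry over. Pictures are saved under pics/ and viewed, and the job is handed in when it is done.

Besides the shell and the picture viewer there is one more tool, called after "Call:" in YAML: its name, and indented under it one key for each argument. send_rows: Moves the arm, as the interface text tells. Its arguments: {"type":"object","properties":{"motion":{"type":"array"},"gripper":{"type":"number"},"grip_force":{"type":"number"}},"required":["motion"]}

```bash
mkdir -p pics; cat > h.py <<'E'
import numpy as np,cv2,json,pickle
from cell import sensors, read_camera
from scipy.spatial.transform import Rotation as Ro
def shot(n,tag):
    d=read_camera(n); cv2.imwrite(f'pics/{tag}.png',d['frame'][...,::-1]); pickle.dump(d,open(f'pics/{tag}.pkl','wb')); return d
def load(tag): return pickle.load(open(f'pics/{tag}.pkl','rb'))
def proj(d,P):
    E=np.array(d['extrinsics']);p=E[:3,:3]@np.array(P,float)+E[:3,3]
    return np.array([d['cx']+d['fx']*p[0]/-p[2], d['cy']+d['fy']*(-p[1])/-p[2]])
def ray(d,uv):
    E=np.array(d['extrinsics']);R=E[:3,:3];t=E[:3,3]
    c=np.array([(uv[0]-d['cx'])/d['fx'],-(uv[1]-d['cy'])/d['fy'],-1.])
    return -R.T@t, R.T@c
def onz(d,uv,z):
    o,v=ray(d,uv); return o+v*(z-o[2])/v[2]
E
python3 - <<'E'
from h import *
print(sensors.observe())
for n in ['scene','side','wrist']:
    d=shot(n,n+'0'); print(n,{k:d[k] for k in d if k!='frame'})
E
```

```text
{'time': 0.0, 'qpos': array([-1.30296912e+00,  3.42742814e-01,  1.52504144e+00,  9.65399210e-06,
        1.27540730e+00, -1.46013090e-01]), 'qvel': array([-0.00030883,  0.00153635, -0.00168171, -0.0006638 , -0.00013029,
       -0.00122756]), 'joint_efforts': array([-4.32237775e-04, -4.31237054e+01, -2.44223982e+01,  7.17594847e-02,
        5.59428404e-02, -1.65151228e-04]), 'tool_pos': array([ 0.2110319 , -0.48030186,  0.25102599]), 'tool_rot': array([-1.57237687e+00,  2.41764750e-04, -2.72775536e+00]), 'contact_force': array([-0.32976657, -0.55137848, -0.02363302]), 'torque': array([-0.01747345, -0.01325104,  0.06331987]), 'opening': 0.09150116166196648}
scene {'fx': 490.2921755896534, 'fy': 490.2921755896534, 'cx': 250.92873567407557, 'cy': 194.76070683111942, 'extrinsics': array([[-0.24238191, -0.97017771, -0.00249502,  0.22760498],
       [ 0.56688898, -0.14371337,  0.81116173, -0.4094035 ],
       [-0.7873296 ,  0.19519653,  0.58481657, -0.50612346],
       [ 0.        ,  0.        ,  0.        ,  1.        ]])}
side {'fx': 360.24649939749276, 'fy': 360.24649939749276, 'cx': 249.76017317220084, 'cy': 185.35346039770008, 'extrinsics': array([[ 0.9336725 , -0.35793247,  0.01183284, -0.54638999],
       [ 0.19712693,  0.54123234,  0.81744023, -0.24136051],
       [-0.29899271, -0.76088889,  0.57589188, -0.67047671],
       [ 0.        ,  0.        ,  0.        ,  1.        ]])}
wrist {'fx': 308.9612466830007, 'fy': 308.9612466830007, 'cx': 250.78711246581312, 'cy': 191.04431249183475, 'extrinsics': array([[ 4.03207282e-01, -9.15108558e-01,  4.63313571e-04,
        -5.26090306e-01],
       [ 8.79435543e-01,  3.87349261e-01, -2.76683347e-01,
         3.55652019e-02],
       [ 2.53015835e-01,  1.11968195e-01,  9.60961035e-01,
        -3.89579071e-01],
       [ 0.00000000e+00,  0.00000000e+00,  0.00000000e+00,
         1.00000000e+00]])}
```

View pics/scene0.png

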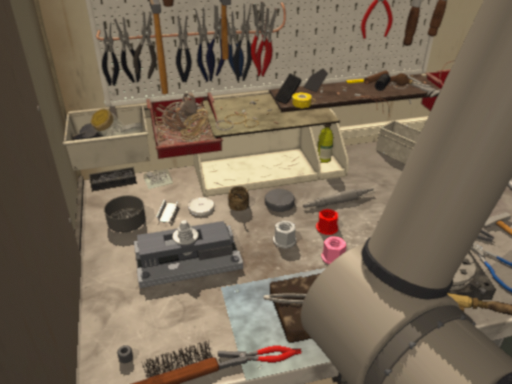

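View pics/side0.png

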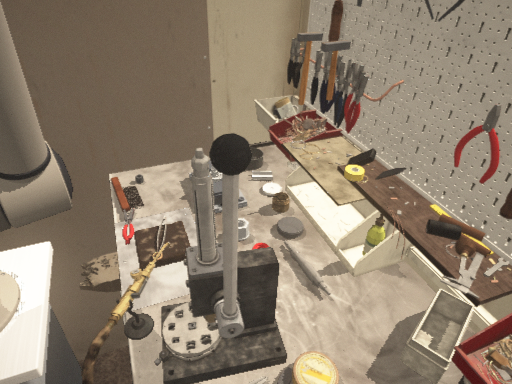

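View pics/wrist0.png

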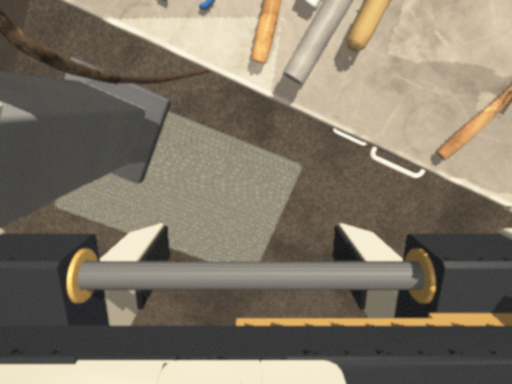

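Possible nuts in the scene view: the grey one at (285,234), the red one at (327,221), the pink one at (334,249) and a small dark ring at (125,352). I choose the grey one at (285,234) and will check it in a close crop. The stud is at about (183,232). In the side view the press tower hides part of the fixture.

```bash
python3 - <<'E'
from h import *
d=load('scene0');f=d['frame'][...,::-1]
a=cv2.resize(f[205:260,255:355],None,fx=7,fy=7,interpolation=cv2.INTER_CUBIC)
cv2.imwrite('pics/c1.png',a)
b=cv2.resize(f[205:295,125:250],None,fx=6,fy=6,interpolation=cv2.INTER_CUBIC)
cv2.imwrite('pics/c2.png',b)
for uv in [(285,243),(183,222),(327,230)]:
    print(onz(d,uv,0),onz(d,uv,.036),onz(d,uv,.086))
d=load('side0');f=d['frame'][...,::-1]
c=cv2.resize(f[150:270,180:300],None,fx=5,fy=5,interpolation=cv2.INTER_CUBIC)
cv2.imwrite('pics/c3.png',c)
E
```

```text
[0.56461464 0.02580927 0.        ] [0.52591186 0.03926467 0.036     ] [0.472158   0.05795272 0.086     ]
[0.67707148 0.20805192 0.        ] [0.63192879 0.21107108 0.036     ] [0.56923062 0.21526437 0.086     ]
[ 0.58137898 -0.06687841  0.        ] [ 0.54171618 -0.04811519  0.036     ] [ 0.48662896 -0.02205517  0.086     ]
```

View pics/c1.png

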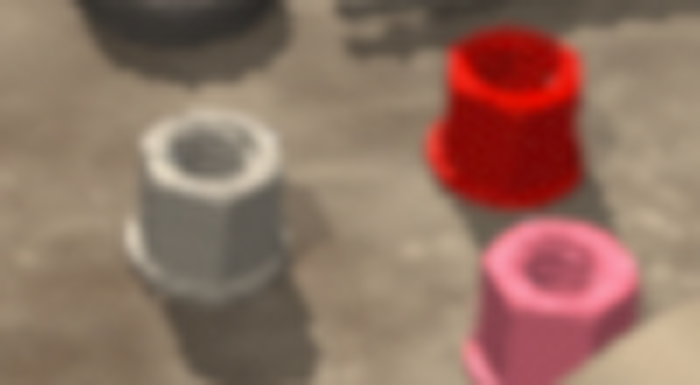

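View pics/c2.png

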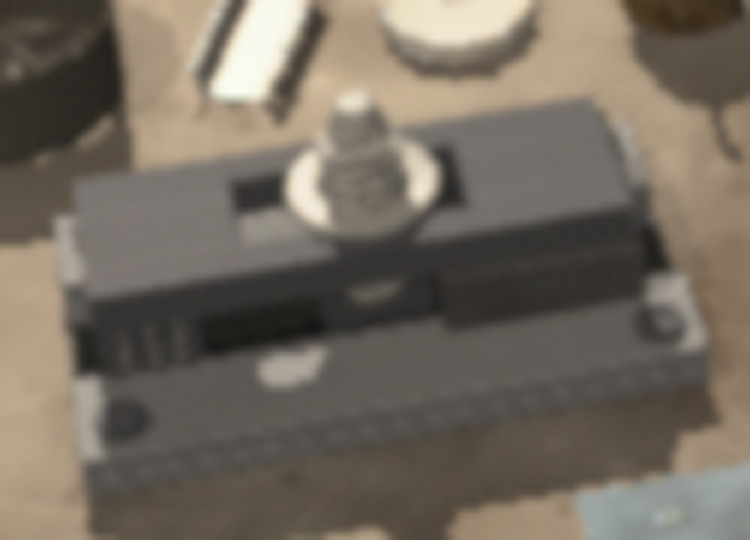

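View pics/c3.png

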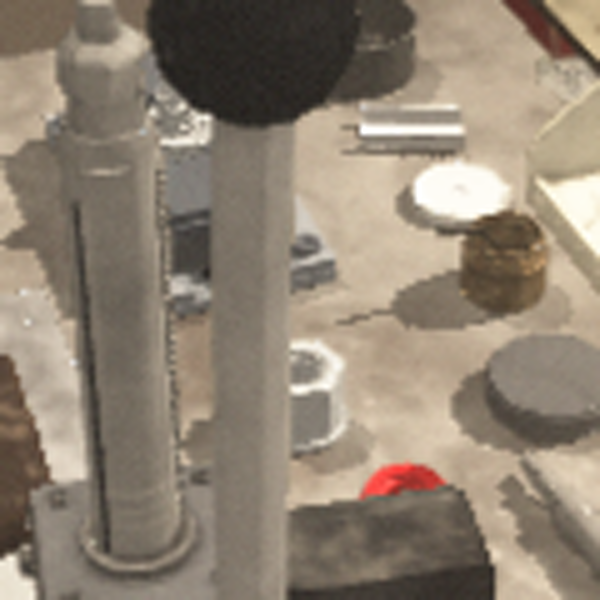

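```bash
python3 - <<'E'
from h import *
d=load('scene0');print('scenecam',ray(d,(0,0))[0])
print('nut top',onz(d,(285,227.1),.036),'nut base', onz(d,(285,245),0),'stud',onz(d,(183.8,222.2),.086))
s=load('side0');print('sidecam',ray(s,(0,0))[0])
for uv in [(165,360),(285,352),(275,330),(190,262)]: print(uv,onz(s,uv,0))
# triangulate stud? tower heights: top of the tower
for z in (.1,.2,.3): print('knob',z,onz(s,(231,155),z),'post top',onz(s,(200,152),z))
w=load('wrist0');o,v=ray(w,(w['cx'],w['cy']));print('wcam',o,v)
st=sensors.observe();R=Ro.from_euler('xyz',st['tool_rot']).as_matrix();print(R);print('cam in tool',R.T@(o-st['tool_pos']),R.T@v)
E
```

```text
scenecam [-0.11123231  0.26077407  0.62864971]
nut top [0.56922599 0.02581262 0.036     ] nut base [0.55909154 0.02752457 0.        ] stud [0.56832881 0.21397526 0.086     ]
sidecam [ 0.35726031 -0.57509688  0.58988523]
(165, 360) [ 0.34742741 -0.22253593  0.        ]
(285, 352) [ 0.54244363 -0.28073034  0.        ]
(275, 330) [ 0.54354681 -0.23649557  0.        ]
(190, 262) [ 0.43742691 -0.02182582  0.        ]
knob 0.1 [0.61490664 0.22118703 0.1       ] post top [0.54105119 0.2648394  0.1       ]
knob 0.2 [0.56231344 0.05864203 0.2       ] post top [0.50353406 0.09338367 0.2       ]
knob 0.3 [ 0.50972023 -0.10390296  0.3       ] post top [ 0.46601693 -0.07807205  0.3       ]
wcam [ 0.27941581 -0.45158543  0.38445435] [-0.25301583 -0.11196819 -0.96096103]
[[-9.15614664e-01 -2.80454688e-04  4.02056848e-01]
 [-4.02056912e-01  1.04693450e-03 -9.15614080e-01]
 [-1.64138926e-04 -9.99999413e-01 -1.07134733e-03]]
cam in tool [-0.07422456 -0.13321401  0.00092438] [0.27684033 0.96091421 0.00182243]
```

Call:
send_rows:
  motion:
    - [[0, -0.05, 0, 0], [0, -0.1, 0, 0], [0, -0.15, 0, 0], [0, -0.2, 0, 0], [0, -0.25, 0, 0], [0, -0.25, 0, 0]]

```text
time: 0.75
tool_pos: [0.2113, -0.4812, 0.5085]
tool_rot: [-1.559, -0.002, -2.728]
contact_force: [1.3, 0.4, -0.1]
opening: 0.0917
```

```bash
python3 - <<'E'
from h import *
print(sensors.observe())
shot('wrist','w1');shot('side','s1');shot('scene','sc1')
a=np.hstack([cv2.imread('pics/w1.png'),cv2.imread('pics/s1.png')]);cv2.imwrite('pics/m1.png',cv2.resize(a,(800,300)))
E
```

```text
{'time': 0.75, 'qpos': array([-1.30296581e+00,  2.91687515e-01,  9.09331475e-01,  2.46954226e-05,
        1.92818369e+00, -1.46013594e-01]), 'qvel': array([ 0.00096725,  0.03090707,  0.18527847,  0.00086501, -0.1138012 ,
        0.0011075 ]), 'joint_efforts': array([-4.56832973e-01, -3.96542430e+01, -2.70441842e+01,  4.78367647e-02,
        9.61762033e-01,  1.15454263e-04]), 'tool_pos': array([ 0.21128115, -0.48118825,  0.50849304]), 'tool_rot': array([-1.55853483e+00, -1.77985741e-03, -2.72775067e+00]), 'contact_force': array([ 1.25654807,  0.37225449, -0.0806539 ]), 'torque': array([-0.00310342,  0.02280417,  0.0196252 ]), 'opening': 0.09169191647213117}
```

View pics/m1.png

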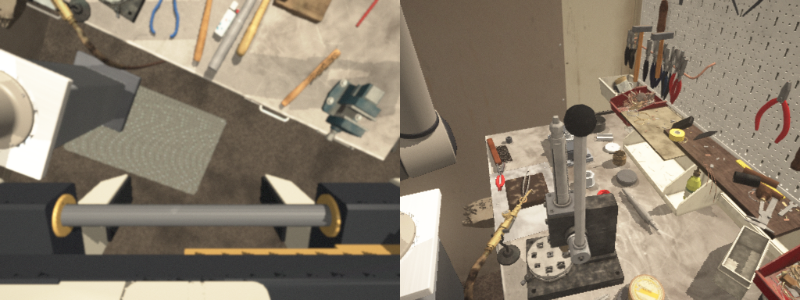

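View pics/sc1.png

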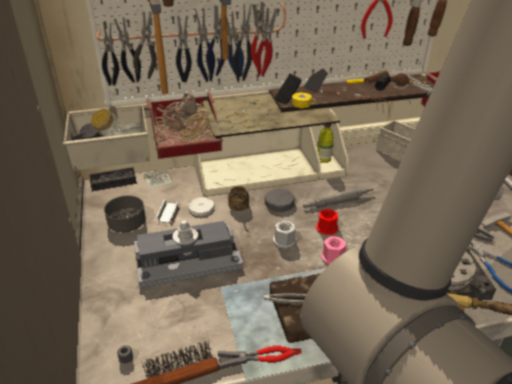

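Call:
send_rows:
  motion:
    - [[-0.04, 0, -0.025, 0], [-0.08, 0, -0.05, 0], [-0.12, 0, -0.075, 0], [-0.16, 0, -0.1, 0], [-0.2, 0, -0.125, 0], [-0.24, 0, -0.15, 0], [-0.28, 0, -0.175, 0], [-0.32, 0, -0.2, 0]]

```text
time: 1.7
tool_pos: [0.4241, -0.1669, 0.4991]
tool_rot: [-1.577, -0.002, -2.728]
contact_force: [1.4, -1.1, 0.0]
opening: 0.092
```

```bash
python3 - <<'E'
from h import *
s=sensors.observe();print(s['tool_pos'],s['tool_rot'],s['qpos'],s['contact_force'])
R=Ro.from_euler('xyz',s['tool_rot']).as_matrix();print(R.T@(np.array([.649,.154,.5])-s['tool_pos']))
E
```

```text
[ 0.42406393 -0.16693007  0.49906566] [-1.57652835e+00 -1.89733594e-03 -2.72797763e+00] [-5.44588245e-01  1.48021752e-01  1.12059445e+00  1.82962462e-03
  1.87875663e+00  6.13148049e-01] [ 1.4174177  -1.08543753  0.02511112]
[-0.3349546  -0.0004036  -0.20346614]
```

Call:
send_rows:
  motion:
    - [[-0.042, 0, -0.026, 0], [-0.084, 0, -0.052, 0], [-0.126, 0, -0.078, 0], [-0.168, 0, -0.102, 0], [-0.21, 0.02, -0.128, 0], [-0.252, 0.05, -0.154, 0], [-0.294, 0.08, -0.18, 0], [-0.335, 0.11, -0.203, 0]]

```text
time: 2.5
tool_pos: [0.6367, 0.139, 0.3994]
tool_rot: [-1.578, -0.006, -2.728]
contact_force: [0.1, -0.8, 0.5]
opening: 0.0917
```

Call:
send_rows:
  motion:
    - [[0, 0.045, 0, 0], [0, 0.09, 0, 0], [0, 0.09, 0, 0], [0, 0.09, 0, 0]]

```text
time: 2.9
tool_pos: [0.6357, 0.1393, 0.3091]
tool_rot: [-1.578, -0.008, -2.728]
contact_force: [0.6, -0.1, 0.9]
opening: 0.0919
```

```bash
python3 - <<'E'
from h import *
s=sensors.observe();print(s['tool_pos'],s['tool_rot'],s['qpos'],s['contact_force'])
shot('wrist','w2')
E
```

```text
[0.63570273 0.1392511  0.30911493] [-1.57849412 -0.00803545 -2.72778848] [0.09579809 0.5620627  1.01544667 0.00479943 1.57412265 1.25281305] [ 0.62213313 -0.10893109  0.94383212]
```

View pics/w2.png

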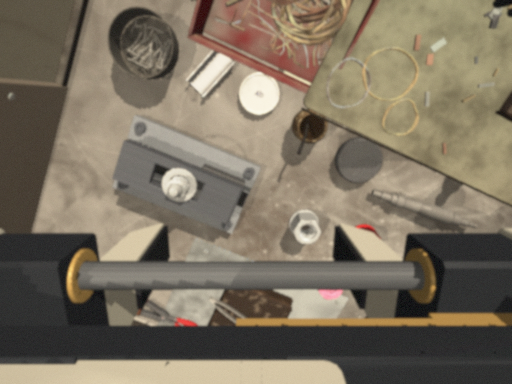

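```bash
python3 - <<'E'
from h import *
d=load('w2');f=d['frame'][...,::-1]
a=cv2.resize(f[195:245,270:340],None,fx=8,fy=8,interpolation=cv2.INTER_CUBIC);cv2.imwrite('pics/c4.png',a)
b=cv2.resize(f[155:215,145:215],None,fx=8,fy=8,interpolation=cv2.INTER_CUBIC);cv2.imwrite('pics/c5.png',b)
E
```

```text
(no output)
```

View pics/c4.png

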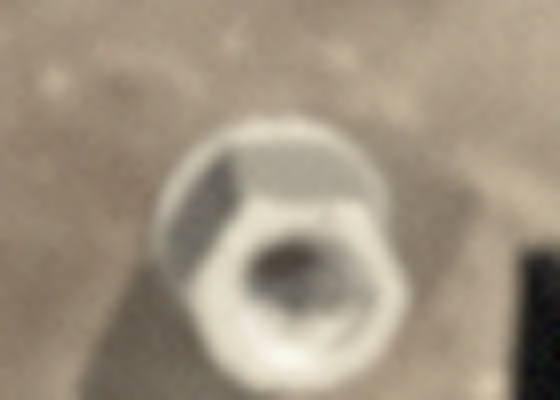

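View pics/c5.png

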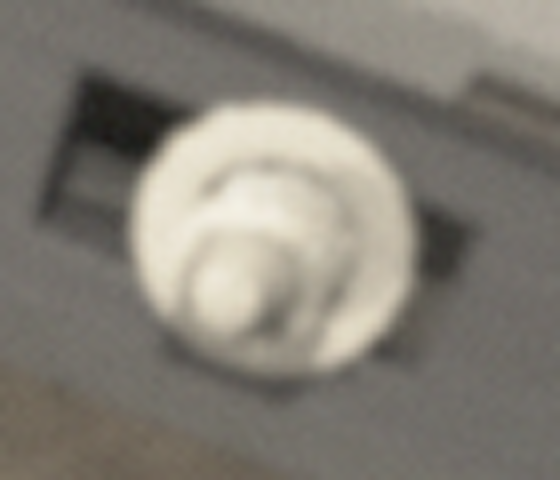

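```bash
python3 - <<'E'
from h import *
d=load('w2')
c4=lambda x,y:(270+(x+.5)/8-.5,195+(y+.5)/8-.5)
c5=lambda x,y:(145+(x+.5)/8-.5,155+(y+.5)/8-.5)
print('nut top',onz(d,c4(300,292),.036),'collar',onz(d,c4(272,232),.005))
print('washer',onz(d,c5(272,240),.056),'tip',onz(d,c5(222,288),.086))
V=[(240,200),(370,205),(410,295),(345,385),(235,385),(190,295)]
P=np.array([onz(d,c4(*v),.036)[:2] for v in V]);print(P, P.mean(0))
c=P.mean(0)
a=np.unwrap(np.arctan2(*(P-c).T[::-1]));print(np.degrees(a), np.linalg.norm(P-c,axis=1))
print((np.degrees(a)+30)%60)
sc=load('scene0')
print('red', onz(sc,(330,213),.036), onz(d,(368,229),.036))
for n in [(0.5594,0.0274)]: pass
# scene cross-check
print('scene proj nut top', proj(sc,[*onz(d,c4(300,292),.036)]), 'tip', proj(sc,onz(d,c5(222,288),.086)))
E
```

```text
nut top [0.57225781 0.02409886 0.036     ] collar [0.57099341 0.02356446 0.005     ]
washer [0.56981303 0.21274783 0.056     ] tip [0.57026364 0.21356858 0.086     ]
[[0.58368176 0.04164664]
 [0.59209862 0.02033381]
 [0.57966864 0.00596699]
 [0.55930201 0.00852322]
 [0.55127597 0.02660094]
 [0.5638066  0.04171893]] [0.57163893 0.02413176]
[  55.48848784  -10.51614882  -66.15223508 -128.32270434 -186.91385143
 -245.99451773] [0.02125561 0.02080921 0.01986039 0.01989538 0.02051213 0.01925238]
[25.48848784 19.48385118 23.84776492 21.67729566 23.08614857 24.00548227]
red [ 0.58904299 -0.07274053  0.036     ] [ 0.61011506 -0.05340342  0.036     ]
scene proj nut top [285.38904046 225.97054229] tip [183.88238146 221.49280105]
```

```bash
python3 - <<'E'
from h import *
d=load('w2');sc=load('scene0')
for uv in [(190,38),(305,88),(305,105),(75,80),(35,230),(375,192)]: print(uv,onz(d,uv,0)[:2],onz(d,uv,.1)[:2])
for uv in [(147,100),(155,156),(218,150),(212,135),(82,180),(80,330),(70,110)]: print('sc',uv,onz(sc,uv,0)[:2],onz(sc,uv,.1)[:2],onz(sc,uv,.2)[:2])
s=sensors.observe();R=Ro.from_euler('xyz',s['tool_rot']).as_matrix()
print(s['tool_pos'],R.T@(np.array([.5715,.024,.2])-s['tool_pos']))
E
```

```text
(190, 38) [0.74251572 0.2733466 ] [0.73412113 0.2494344 ]
(305, 88) [0.74749188 0.10872473] [0.73797105 0.1220713 ]
(305, 105) [0.72761279 0.0987562 ] [0.72259118 0.11435894]
(75, 80) [0.63147207 0.39769661] [0.64820993 0.34564034]
(35, 230) [0.39049149 0.39885759] [0.46177035 0.34653855]
(375, 192) [ 0.65787227 -0.0525959 ] [ 0.66863499 -0.00273773]
sc (147, 100) [1.28319059 0.23530371] [1.06137821 0.23935531] [0.83956583 0.24340691]
sc (155, 156) [0.95170504 0.24054826] [0.78262243 0.24376561] [0.61353982 0.24698295]
sc (218, 150) [0.94189814 0.08451626] [0.77437552 0.11255379] [0.6068529  0.14059131]
sc (212, 135) [1.02205287 0.08517544] [0.84177995 0.11310811] [0.66150703 0.14104078]
sc (82, 180) [0.88634991 0.41216689] [0.72766341 0.38808467] [0.56897691 0.36400245]
sc (80, 330) [0.44563239 0.40295428] [0.35705131 0.38033752] [0.26847023 0.35772075]
sc (70, 110) [1.2699777  0.45627892] [1.05026711 0.42517975] [0.83055651 0.39408057]
[0.63672486 0.13919501 0.31167324] [0.10569943 0.11150217 0.07993737]
```

Call:
send_rows:
  motion:
    - [[0.03, 0.03, 0.02, -7.3], [0.06, 0.06, 0.04, -14.6], [0.09, 0.08, 0.06, -22], [0.106, 0.1, 0.08, -29.3], [0.106, 0.1, 0.08, -29.3], [0.106, 0.1, 0.08, -29.3]]
  gripper: 0.65

```text
time: 3.55
tool_pos: [0.5732, 0.0232, 0.2146]
tool_rot: [-1.573, 0.004, -2.221]
contact_force: [-0.2, 0.0, 0.3]
opening: 0.0597
```

```bash
python3 - <<'E'
from h import *
s=sensors.observe();print(s)
R=Ro.from_euler('xyz',s['tool_rot']).as_matrix();print(np.degrees(s['tool_rot']),R.T@(np.array([.5715,.024,.033])-s['tool_pos']))
shot('wrist','w3')
E
```

```text
{'time': 3.55, 'qpos': array([-0.0953901 ,  0.46076659,  1.44478479,  0.00457532,  1.23583103,
        0.55284108]), 'qvel': array([ 0.02971659,  0.00415038, -0.01583418,  0.00261839, -0.00081661,
        0.00547271]), 'joint_efforts': array([-1.05169829e+00, -4.76831353e+01, -2.28090674e+01, -1.91092497e-02,
        1.84584211e-02, -2.19667652e-01]), 'tool_pos': array([0.57320183, 0.02317688, 0.21459933]), 'tool_rot': array([-1.57288935,  0.00378632, -2.22053509]), 'contact_force': array([-0.18196088,  0.03003101,  0.2783177 ]), 'torque': array([-0.00562931,  0.00225345, -0.02763586]), 'opening': 0.05974026246075231}
[ -90.1199213     0.2169399  -127.22728896] [ 0.00106175  0.18160009 -0.00147295]
```

View pics/w3.png

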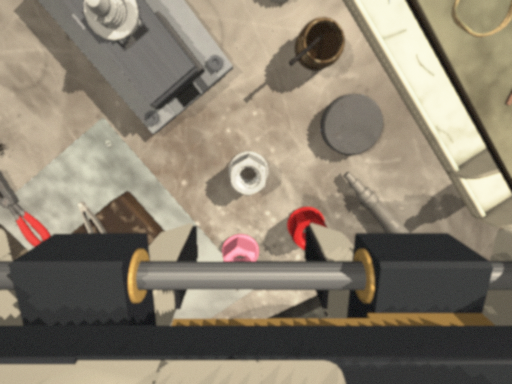

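```bash
python3 - <<'E'
from h import *
d=load('w3');f=d['frame'][...,::-1]
a=cv2.resize(f[140:210,215:285],None,fx=8,fy=8,interpolation=cv2.INTER_CUBIC);cv2.imwrite('pics/c6.png',a)
print('pink',onz(d,(241,247),.036),'red',onz(d,(308,222),.036), 'stud tip approx',onz(d,(104,2),.086))
E
```

```text
pink [ 0.51682002 -0.03465833  0.036     ] red [ 0.59268882 -0.05493577  0.036     ] stud tip approx [0.57432573 0.20586754 0.086     ]
```

View pics/c6.png

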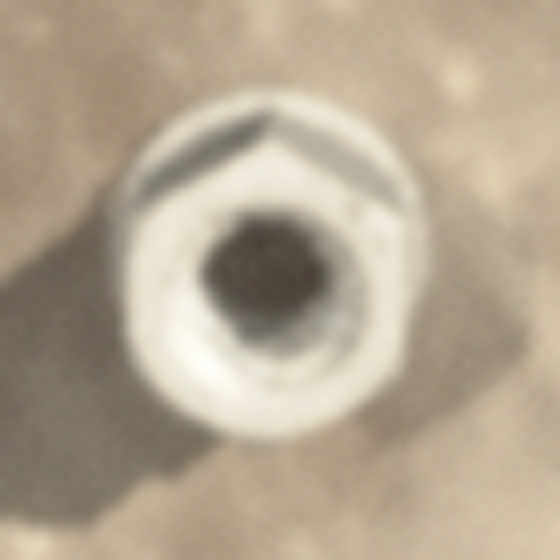

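```bash
python3 - <<'E'
from h import *
d=load('w3')
c=lambda x,y:(215+(x+.5)/8-.5,140+(y+.5)/8-.5)
p=onz(d,c(267,288),.036);print(p, onz(d,c(272,252),.004))
s=sensors.observe();R=Ro.from_euler('xyz',s['tool_rot']).as_matrix();print(R.T@(np.array([p[0],p[1],.033])-s['tool_pos']))
E
```

```text
[0.57211598 0.02524038 0.036     ] [0.57112959 0.02327419 0.004     ]
[ 0.00035018  0.18155989 -0.0015177 ]
```

Call:
send_rows:
  motion:
    - [[0.0005, 0.04, -0.0015, 0], [0.0005, 0.08, -0.0015, 0], [0.0005, 0.12, -0.0015, 0], [0.0005, 0.15, -0.0015, 0], [0.0005, 0.17, -0.0015, 0], [0.0005, 0.18, -0.0015, 0], [0.0005, 0.18, -0.0015, 0]]

```text
time: 4.3
tool_pos: [0.5728, 0.0258, 0.0346]
tool_rot: [-1.572, 0.004, -2.219]
contact_force: [0.7, -0.0, 0.6]
opening: 0.0597
```

Call:
send_rows:
  motion:
    - [[0, 0, 0, 0], [0, 0, 0, 0], [0, 0, 0, 0], [0, 0, 0, 0], [0, 0, 0, 0]]
  gripper: 0.2
  grip_force: 20

```text
time: 4.8
tool_pos: [0.5731, 0.026, 0.0356]
tool_rot: [-1.572, 0.005, -2.219]
contact_force: [-1.7, 1.2, 7.0]
opening: 0.0358
```

Call:
send_rows:
  motion:
    - [[0, -0.02, 0, 0], [0, -0.06, 0, 0], [0, -0.1, 0, 0], [0, -0.14, 0, 0], [0, -0.14, 0, 0], [0, -0.14, 0, 0]]

```text
time: 5.4
tool_pos: [0.5727, 0.0252, 0.1759]
tool_rot: [-1.571, 0.006, -2.219]
contact_force: [-0.4, -0.1, -2.9]
opening: 0.0356
```

```bash
python3 - <<'E'
from h import *
s=sensors.observe();print(s)
shot('wrist','w4');shot('scene','sc4')
R=Ro.from_euler('xyz',s['tool_rot']).as_matrix();print(R.T@(np.array([.570,.213,.2])-s['tool_pos']))
a=cv2.imread('pics/sc4.png')[120:320,80:380];cv2.imwrite('pics/c7.png',cv2.resize(a,None,fx=2.6,fy=2.6))
E
```

```text
{'time': 5.4, 'qpos': array([-0.09201021,  0.49548602,  1.50153891,  0.00509574,  1.14158626,
        0.55447728]), 'qvel': array([ 0.0009235 ,  0.03946259,  0.04171538, -0.00082525, -0.00310936,
       -0.00050291]), 'joint_efforts': array([ 2.47724564e-02, -5.34270751e+01, -2.54609030e+01,  1.10429702e-01,
       -5.27488883e-02,  3.32411830e-03]), 'tool_pos': array([0.57270749, 0.02524416, 0.17586524]), 'tool_rot': array([-1.5707086 ,  0.00551183, -2.21939727]), 'contact_force': array([-0.42901038, -0.07648401, -2.90764754]), 'torque': array([-0.06100539,  0.03185317,  0.02358449]), 'opening': 0.0356288999499477}
[-0.14812346 -0.02332882 -0.11557369]
```

View pics/w4.png

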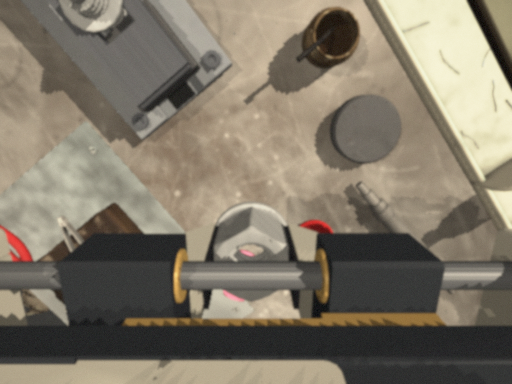

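View pics/c7.png

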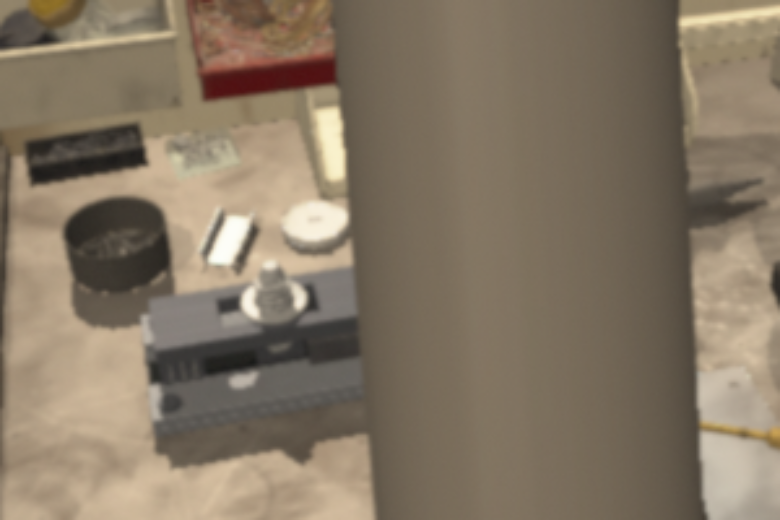

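```bash
python3 - <<'E'
from h import *
d=load('w4');f=d['frame'][...,::-1]
cv2.imwrite('pics/c8.png',cv2.resize(f[190:300,190:310],None,fx=6,fy=5.4,interpolation=cv2.INTER_CUBIC))
s=sensors.observe();R=Ro.from_euler('xyz',s['tool_rot']).as_matrix();p=s['tool_pos']
for dx in (0,.002,.004):
  for y in (.0296,.0356):
    th=np.linspace(0,2*np.pi,181)
    q=np.array([proj(d,p+R@np.array([dx+.0225*np.cos(t),y,.0225*np.sin(t)])) for t in th])
    print(dx,y,'toprow',q[:,1].min(),'cols',q[:,0].min(),q[:,0].max())
  # top bore/hex near vertex
  print('hexvertex top', proj(d,p+R@np.array([dx-.0208,-.0004,0])))
E
```

```text
0 0.0296 toprow 198.28104997141156 cols 208.4665982809348 286.0973120866574
0 0.0356 toprow 195.19235605028805 cols 209.73463559303508 284.94177981181906
hexvertex top [246.87884809 220.83702051]
0.002 0.0296 toprow 201.68062028687163 cols 208.5923641608438 285.98494844083206
0.002 0.0356 toprow 198.49207034307503 cols 209.8527133710039 284.83634300711776
hexvertex top [246.88856214 224.81532865]
0.004 0.0296 toprow 205.05868504077372 cols 208.71736033618006 285.8732715316827
0.004 0.0356 toprow 201.77158007658213 cols 209.97009093782776 284.73153061952047
hexvertex top [246.89820277 228.76357104]
```

View pics/c8.png

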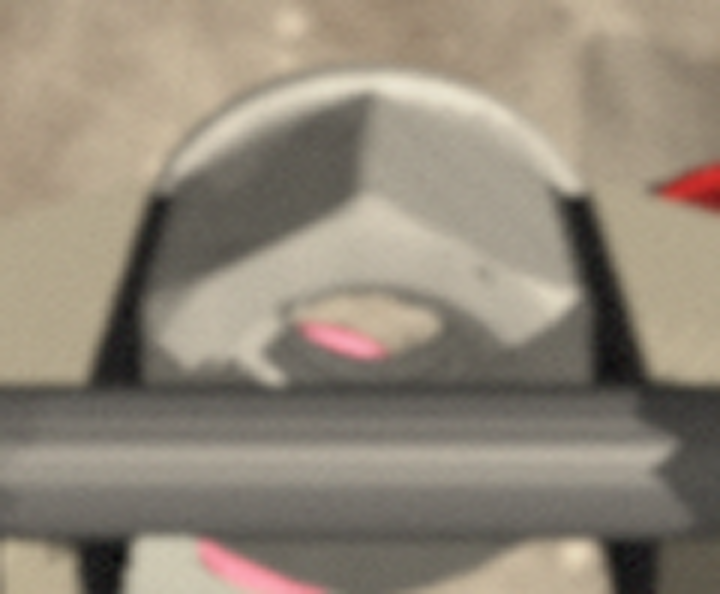

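Call:
send_rows:
  motion:
    - [[-0.02, 0, -0.025, 0], [-0.04, 0, -0.05, 0], [-0.06, 0, -0.075, 0], [-0.08, 0, -0.1, 0], [-0.09, 0, -0.116, 0], [-0.09, 0, -0.116, 0], [-0.09, 0, -0.116, 0]]

```text
time: 6.2
tool_pos: [0.5329, 0.167, 0.173]
tool_rot: [-1.576, 0.001, -2.218]
contact_force: [-0.0, -0.5, -2.8]
opening: 0.036
```

```bash
python3 - <<'E'
from h import *
s=sensors.observe();print(s)
d=shot('wrist','w5')
R=Ro.from_euler('xyz',s['tool_rot']).as_matrix();print(R.T@(np.array([.570,.213,.2])-s['tool_pos']))
E
```

```text
{'time': 6.2, 'qpos': array([0.16417375, 0.47653109, 1.54329132, 0.00492615, 1.12496461,
       0.80952669]), 'qvel': array([-0.02572896, -0.00517451, -0.01035969, -0.00409568,  0.00178415,
       -0.00104594]), 'joint_efforts': array([ 1.12340793e+00, -4.96555495e+01, -2.32393527e+01,  2.10567964e-01,
        2.00753094e-02,  3.89196561e-02]), 'tool_pos': array([0.53290824, 0.16704583, 0.17295797]), 'tool_rot': array([-1.57621600e+00,  7.45375105e-04, -2.21828259e+00]), 'contact_force': array([-2.66567811e-03, -4.70417544e-01, -2.76904860e+00]), 'torque': array([-0.03416903, -0.04691525,  0.01503192]), 'opening': 0.03600209247277263}
[-0.05904643 -0.02700774  0.00171934]
```

View pics/w5.png

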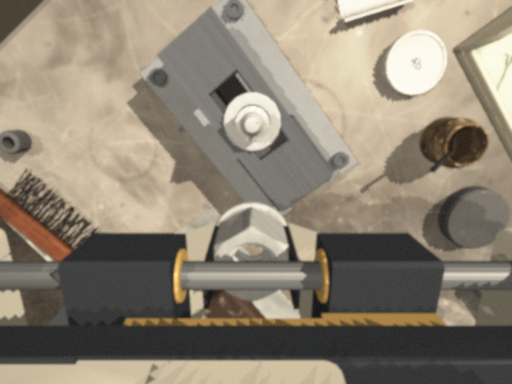

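```bash
python3 - <<'E'
from h import *
d=load('w5');f=d['frame'][...,::-1]
cv2.imwrite('pics/c9.png',cv2.resize(f[85:165,210:295],None,fx=7,fy=7,interpolation=cv2.INTER_CUBIC))
E
```

```text
(no output)
```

View pics/c9.png

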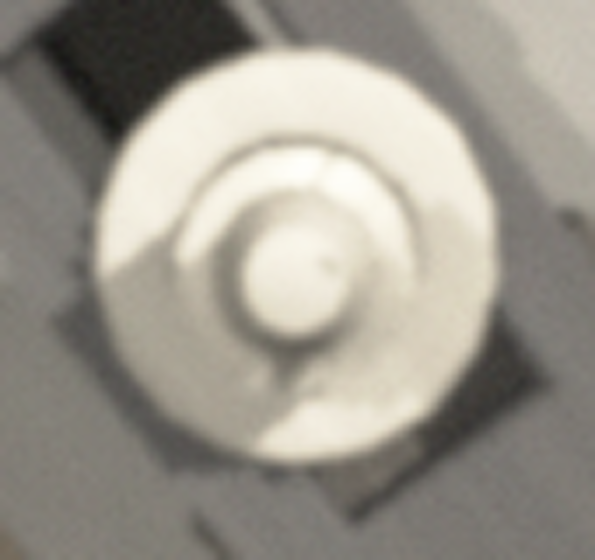

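```bash
python3 - <<'E'
from h import *
d=load('w5')
c=lambda x,y:(210+(x+.5)/7-.5,85+(y+.5)/7-.5)
p=onz(d,c(296,281),.086);q=onz(d,c(297,257),.056)
s=sensors.observe();R=Ro.from_euler('xyz',s['tool_rot']).as_matrix()
print(p,q,R.T@(p-s['tool_pos']),R.T@(q-s['tool_pos']))
E
```

```text
[0.56917538 0.21286991 0.086     ] [0.5696003  0.21327819 0.056     ] [-0.05848156  0.08732267  0.00104041] [-0.05902699  0.11732253  0.00128137]
```

Call:
send_rows:
  motion:
    - [[-0.02, 0, -0.0005, 0], [-0.04, 0, -0.001, 0], [-0.055, 0, -0.001, 0], [-0.0612, 0, -0.001, 0], [-0.0612, 0.02, -0.001, 0], [-0.0612, 0.04, -0.001, 0], [-0.0612, 0.04, -0.001, 0], [-0.0612, 0.04, -0.001, 0]]

```text
time: 7.05
tool_pos: [0.5694, 0.2152, 0.1333]
tool_rot: [-1.576, 0.0, -2.22]
contact_force: [-0.5, -0.0, -1.6]
opening: 0.0364
```

```bash
python3 - <<'E'
from h import *
s=sensors.observe();print(s)
d=shot('wrist','w6');f=d['frame'][...,::-1]
R=Ro.from_euler('xyz',s['tool_rot']).as_matrix();print(R.T@(np.array([0.56918, 0.21287, 0.086])-s['tool_pos']))
cv2.imwrite('pics/c10.png',cv2.resize(f[190:310,170:330],None,fx=5,fy=5,interpolation=cv2.INTER_CUBIC))
shot('scene','sc6');shot('side','s6')
E
```

```text
{'time': 7.05, 'qpos': array([0.23340023, 0.60347202, 1.4372114 , 0.0049763 , 1.10417381,
       0.88069577]), 'qvel': array([ 5.15134867e-03, -2.27857727e-02, -2.66556986e-02,  5.82237382e-05,
       -1.44466947e-03, -6.64286441e-04]), 'joint_efforts': array([ 2.35840125e-02, -5.38588715e+01, -2.20655966e+01,  8.36072979e-02,
        1.39326334e-02, -6.12336444e-03]), 'tool_pos': array([0.56937865, 0.21522813, 0.13327572]), 'tool_rot': array([-1.57629949e+00,  3.03221145e-04, -2.22033866e+00]), 'contact_force': array([-0.47672874, -0.04520001, -1.6291561 ]), 'torque': array([ 0.02512628, -0.08195509,  0.02105683]), 'opening': 0.036396519735215724}
[0.00201241 0.04726742 0.00152819]
```

View pics/c10.png

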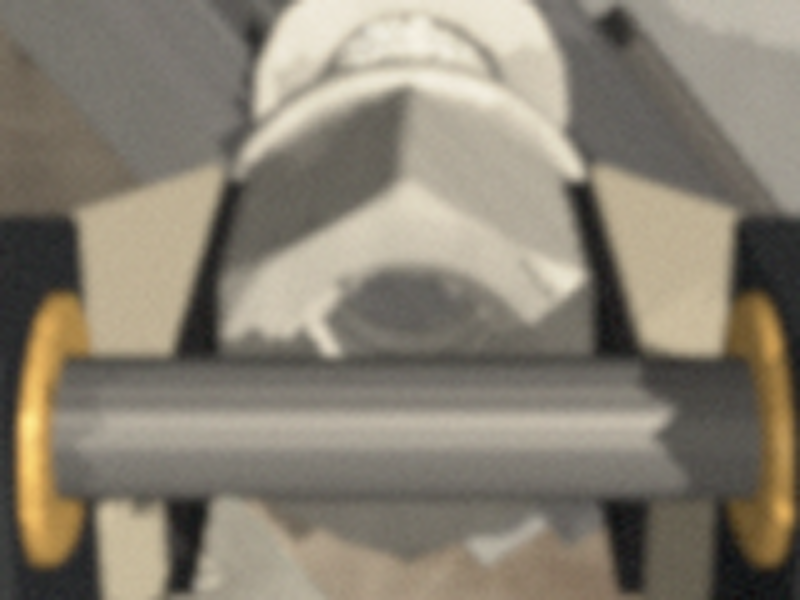

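View pics/sc6.png

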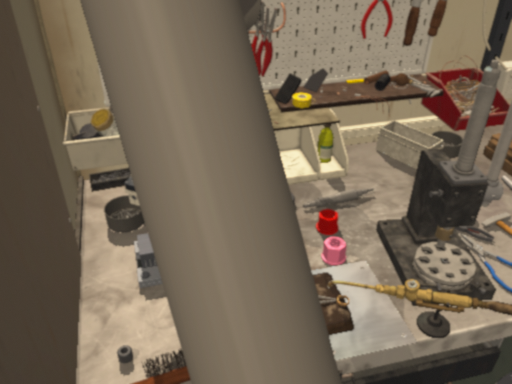

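Call:
send_rows:
  motion:
    - [[0, 0.01, 0, 0], [0, 0.018, 0, 0], [0, 0.02, 0, 0], [0, 0.02, 0, 0]]
  grip_force: 12

```text
time: 7.6
tool_pos: [0.5696, 0.2159, 0.1138]
tool_rot: [-1.575, 0.002, -2.22]
contact_force: [0.2, -0.0, -2.4]
opening: 0.0357
```

Call:
send_rows:
  motion:
    - [[0, 0.001, 0, 0], [0, 0.002, 0, 0]]

```text
time: 7.8
tool_pos: [0.5697, 0.2159, 0.1118]
tool_rot: [-1.575, 0.002, -2.22]
contact_force: [0.2, 0.4, -2.7]
opening: 0.0359
```

Call:
send_rows:
  motion:
    - [[0, 0.001, 0, 0], [0, 0.002, 0, 0]]

```text
time: 8.0
tool_pos: [0.5698, 0.216, 0.1099]
tool_rot: [-1.575, 0.002, -2.22]
contact_force: [-1.0, 0.2, -2.2]
opening: 0.0368
```

Call:
send_rows:
  motion:
    - [[0, 0.001, 0, 0], [0, 0.001, 0, 0]]

```text
time: 8.2
tool_pos: [0.5697, 0.216, 0.1088]
tool_rot: [-1.575, 0.002, -2.22]
contact_force: [0.2, -0.4, -2.8]
opening: 0.036
```

Call:
send_rows:
  motion:
    - [[0, 0.001, 0, 0], [0, 0.001, 0, 0]]

```text
time: 8.4
tool_pos: [0.5698, 0.216, 0.1079]
tool_rot: [-1.575, 0.002, -2.22]
contact_force: [0.7, -0.0, -2.0]
opening: 0.036
```

Call:
send_rows:
  motion:
    - [[0, 0.001, 0, 0], [0, 0.001, 0, 0]]

```text
time: 8.6
tool_pos: [0.5699, 0.216, 0.1076]
tool_rot: [-1.574, 0.003, -2.22]
contact_force: [-1.6, -0.2, 3.9]
opening: 0.0361
```

Call:
send_rows:
  motion:
    - [[0, 0.0007, 0, -8], [0, 0.0004, 0, -16], [0, 0.0001, 0, -24], [0, 0.0001, 0, -24]]

```text
time: 9.0
tool_pos: [0.5704, 0.2163, 0.1084]
tool_rot: [-1.571, 0.005, -1.799]
contact_force: [-1.0, 0.6, 4.7]
opening: 0.0358
```

Call:
send_rows:
  motion:
    - [[0, 0.0006, -0.0004, -8], [0.0001, 0.0003, -0.0007, -16], [0.0002, 0, -0.0011, -24], [0.0002, 0, -0.0011, -24]]

```text
time: 9.4
tool_pos: [0.5694, 0.2168, 0.1089]
tool_rot: [-1.569, 0.005, -1.383]
contact_force: [-1.3, 1.4, 5.3]
opening: 0.0362
```

Call:
send_rows:
  motion:
    - [[0, 0.0005, -0.0004, -8], [0.0001, 0.0003, -0.0007, -16], [0.0002, 0, -0.0011, -24], [0.0002, 0, -0.0011, -24]]

```text
time: 9.8
tool_pos: [0.568, 0.217, 0.1093]
tool_rot: [-1.566, 0.005, -0.966]
contact_force: [-2.7, 3.1, 5.9]
opening: 0.036
```

Call:
send_rows:
  motion:
    - [[-0.0005, 0.0005, -0.0004, -8], [-0.0005, 0.0003, -0.0007, -16], [-0.0005, 0, -0.0011, -24], [-0.0005, 0, -0.0011, -24]]

```text
time: 10.2
tool_pos: [0.5669, 0.2163, 0.1087]
tool_rot: [-1.566, 0.002, -0.552]
contact_force: [0.9, -0.0, -3.1]
opening: 0.0354
```

```bash
python3 - <<'E'
from h import *
s=sensors.observe();print(s)
d=shot('wrist','w7');f=d['frame'][...,::-1]
cv2.imwrite('pics/c11.png',cv2.resize(f[150:310,160:340],None,fx=4,fy=3.7,interpolation=cv2.INTER_CUBIC))
E
```

```text
{'time': 10.2, 'qpos': array([ 0.23571063,  0.62600774,  1.47238949,  0.00616127,  1.04131367,
       -0.78615104]), 'qvel': array([ 0.0015409 ,  0.0009373 , -0.00431158,  0.00554165,  0.00062338,
        0.12342805]), 'joint_efforts': array([  0.5506721 , -55.31453133, -21.51260912,   0.2322946 ,
         0.35095749,  -1.4692314 ]), 'tool_pos': array([0.56686956, 0.21632345, 0.10874356]), 'tool_rot': array([-1.56570549,  0.00243565, -0.55203544]), 'contact_force': array([ 0.94263897, -0.01722497, -3.05850225]), 'torque': array([-0.06032563, -0.28019371, -0.02317281]), 'opening': 0.035433999014021514}
```

View pics/c11.png

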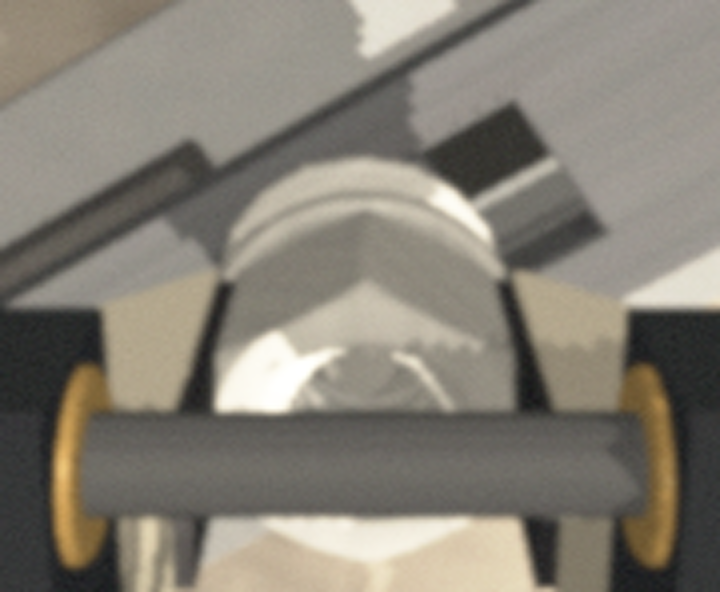

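Call:
send_rows:
  motion:
    - [[0, 0.001, 0, 0], [0, 0.002, 0, 0], [0, 0.002, 0, 0]]

```text
time: 10.55
tool_pos: [0.5669, 0.2161, 0.1063]
tool_rot: [-1.566, 0.003, -0.557]
contact_force: [0.9, 0.4, -3.1]
opening: 0.0359
```

Call:
send_rows:
  motion:
    - [[0, 0.001, 0, 0], [0, 0.002, 0, 0], [0, 0.002, 0, 0]]

```text
time: 10.85
tool_pos: [0.567, 0.2161, 0.1049]
tool_rot: [-1.566, 0.002, -0.558]
contact_force: [-0.3, -1.4, 2.6]
opening: 0.0362
```

Call:
send_rows:
  motion:
    - [[0, 0.0004, 0.0004, 8], [0.0001, 0.0007, 0.0007, 16], [0.0002, 0.001, 0.0011, 24], [0.0002, 0.001, 0.0011, 24]]

```text
time: 11.25
tool_pos: [0.5681, 0.2168, 0.1042]
tool_rot: [-1.567, 0.003, -0.978]
contact_force: [1.1, -2.7, 1.1]
opening: 0.0364
```

Call:
send_rows:
  motion:
    - [[0, 0.0004, 0.0004, 8], [0.0001, 0.0007, 0.0007, 16], [0.0002, 0.001, 0.0011, 24], [0.0002, 0.001, 0.0011, 24]]

```text
time: 11.65
tool_pos: [0.5691, 0.217, 0.1034]
tool_rot: [-1.569, 0.004, -1.395]
contact_force: [-0.4, -2.8, 2.1]
opening: 0.0359
```

Call:
send_rows:
  motion:
    - [[0.0005, 0.0004, 0.0004, 8], [0.0006, 0.0007, 0.0007, 16], [0.0007, 0.001, 0.0011, 24], [0.0007, 0.001, 0.0011, 24]]

```text
time: 12.05
tool_pos: [0.5701, 0.2166, 0.1026]
tool_rot: [-1.571, 0.005, -1.81]
contact_force: [-0.8, -2.0, 2.6]
opening: 0.0362
```

Call:
send_rows:
  motion:
    - [[0.0002, 0.0004, 0.0004, 8], [0.0003, 0.0007, 0.0007, 16], [0.0004, 0.001, 0.0011, 24], [0.0004, 0.001, 0.0011, 24]]

```text
time: 12.45
tool_pos: [0.5708, 0.216, 0.1017]
tool_rot: [-1.573, 0.005, -2.223]
contact_force: [-1.1, -1.6, 3.6]
opening: 0.036
```

Call:
send_rows:
  motion:
    - [[0.0002, 0.0004, 0.0004, 8], [0.0003, 0.0007, 0.0007, 16], [0.0004, 0.001, 0.0011, 24], [0.0004, 0.001, 0.0011, 24]]

```text
time: 12.85
tool_pos: [0.5713, 0.2153, 0.101]
tool_rot: [-1.575, 0.003, -2.636]
contact_force: [-1.6, -0.9, 3.0]
opening: 0.0359
```

Call:
send_rows:
  motion:
    - [[0.0002, 0.0003, 0.0004, 8], [0.0003, 0.0006, 0.0007, 16], [0.0004, 0.0009, 0.0011, 24], [0.0004, 0.0009, 0.0011, 24]]

```text
time: 13.25
tool_pos: [0.5715, 0.2144, 0.1002]
tool_rot: [-1.577, 0.001, -3.047]
contact_force: [-0.5, -1.2, 3.3]
opening: 0.0354
```

```bash
python3 - <<'E'
from h import *
print(sensors.observe())
E
```

```text
{'time': 13.25, 'qpos': array([0.23063423, 0.64194875, 1.46894176, 0.00660728, 1.02863007,
       1.70390521]), 'qvel': array([ 0.00275717,  0.0003365 , -0.00019309,  0.00169073,  0.00098566,
       -0.11063531]), 'joint_efforts': array([ -0.07372587, -52.80426979, -20.87632656,   0.07459376,
        -0.45402361,   1.40515018]), 'tool_pos': array([0.5714851 , 0.21437366, 0.10017743]), 'tool_rot': array([-1.57668671e+00,  1.29209070e-03, -3.04747457e+00]), 'contact_force': array([-0.52100674, -1.18838473,  3.33096717]), 'torque': array([-0.09229178,  0.16973753, -0.01163454]), 'opening': 0.03536479287126298}
```

Call:
send_rows:
  motion:
    - [[0.0002, 0.0003, 0.0004, 8], [0.0003, 0.0006, 0.0007, 16], [0.0004, 0.0009, 0.0011, 24], [0.0004, 0.0009, 0.0011, 24]]

```text
time: 13.65
tool_pos: [0.5713, 0.2136, 0.0994]
tool_rot: [-1.577, -0.001, 2.824]
contact_force: [-0.0, 0.9, 3.1]
opening: 0.0357
```

Call:
send_rows:
  motion:
    - [[0.0002, 0.0003, 0.0004, 8], [0.0003, 0.0006, 0.0007, 16], [0.0004, 0.0009, 0.0011, 24], [0.0004, 0.0009, 0.0011, 24]]

```text
time: 14.05
tool_pos: [0.5708, 0.2129, 0.0986]
tool_rot: [-1.577, -0.003, 2.413]
contact_force: [1.4, 0.2, 2.2]
opening: 0.0357
```

```bash
python3 - <<'E'
from h import *
print(sensors.observe())
d=shot('wrist','w8');f=d['frame'][...,::-1]
cv2.imwrite('pics/c12.png',cv2.resize(f[150:310,160:340],None,fx=4,fy=3.7,interpolation=cv2.INTER_CUBIC))
E
```

```text
{'time': 14.05, 'qpos': array([0.22809689, 0.64140713, 1.47524667, 0.00759706, 1.02165594,
       2.52373756]), 'qvel': array([ 0.00141306,  0.001199  ,  0.00036885, -0.00080392,  0.00262959,
       -0.10871924]), 'joint_efforts': array([-7.29175215e-02, -5.28782845e+01, -2.01328880e+01, -4.31283878e-02,
        2.50801037e-02,  1.42400689e+00]), 'tool_pos': array([0.57078087, 0.21288042, 0.09860933]), 'tool_rot': array([-1.5772232 , -0.00339832,  2.41280454]), 'contact_force': array([1.36738338, 0.18656838, 2.22159911]), 'torque': array([ 0.09187515, -0.02698122, -0.01098446]), 'opening': 0.03567876201478022}
```

View pics/c12.png

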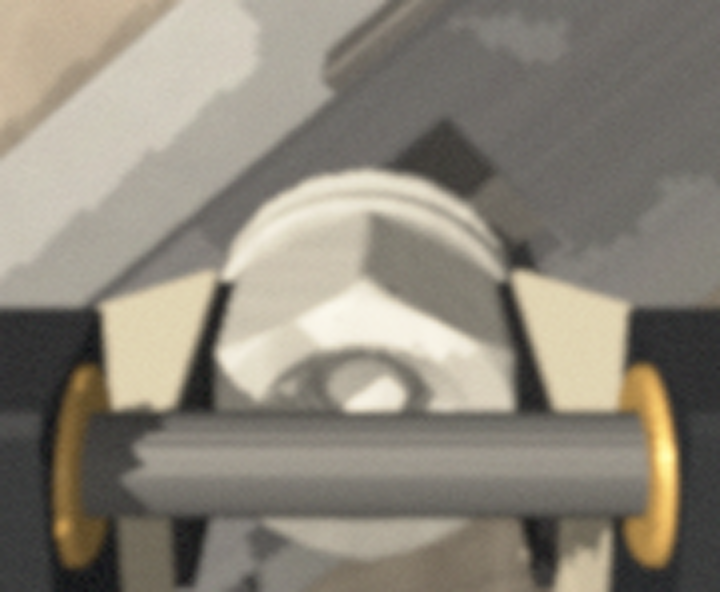

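Call:
send_rows:
  motion:
    - [[0, -0.0003, 0, 0], [0, -0.0003, 0, 0]]

```text
time: 14.3
tool_pos: [0.5706, 0.213, 0.0987]
tool_rot: [-1.577, -0.004, 2.42]
contact_force: [0.0, -0.0, -0.5]
opening: 0.0358
```

Call:
send_rows:
  motion:
    - [[0, 0, 0, 0], [0, 0, 0, 0], [0, 0, 0, 0], [0, 0, 0, 0]]
  gripper: 0.65

```text
time: 14.7
tool_pos: [0.5705, 0.213, 0.0986]
tool_rot: [-1.577, -0.004, 2.421]
contact_force: [0.5, 0.2, 0.1]
opening: 0.0585
```

Call:
send_rows:
  motion:
    - [[0, -0.03, 0, 0], [0, -0.07, 0, 0], [0, -0.11, 0, 0], [0, -0.15, 0, 0], [0, -0.15, 0, 0], [0, -0.15, 0, 0]]

```text
time: 15.3
tool_pos: [0.5705, 0.212, 0.2495]
tool_rot: [-1.578, -0.003, 2.421]
contact_force: [0.6, 0.3, -1.0]
opening: 0.0597
```

```bash
python3 - <<'E'
from h import *
print(sensors.observe())
d=shot('wrist','w9');shot('side','s9');shot('scene','sc9')
E
```

```text
{'time': 15.3, 'qpos': array([0.22668438, 0.49613059, 1.28716671, 0.00678645, 1.35370116,
       2.51654254]), 'qvel': array([-0.0020347 ,  0.03719929,  0.04648018,  0.00072844, -0.00799364,
        0.00201666]), 'joint_efforts': array([ 3.96980939e-02, -5.44645536e+01, -2.70910603e+01, -1.31777392e-02,
       -6.81751454e-02, -3.41952247e-03]), 'tool_pos': array([0.57051835, 0.21198843, 0.24948285]), 'tool_rot': array([-1.57839973, -0.00269414,  2.42109452]), 'contact_force': array([ 0.6441759 ,  0.30231798, -1.01736944]), 'torque': array([0.12233759, 0.02346717, 0.0065822 ]), 'opening': 0.059686282418887945}
```

View pics/w9.png

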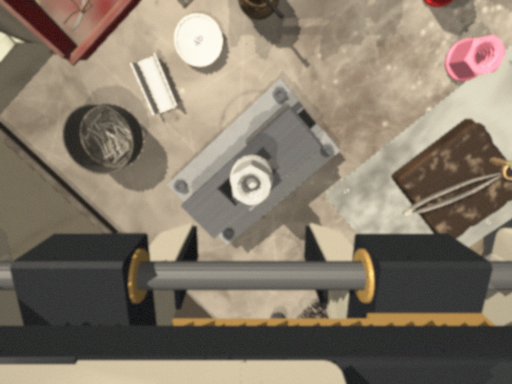

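View pics/sc9.png

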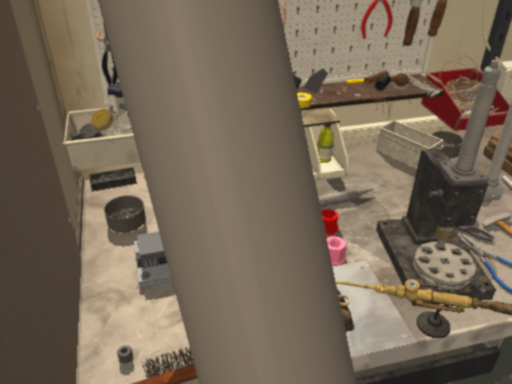

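Call:
send_rows:
  motion:
    - [[0, 0, 0.04, 0], [0, 0, 0.08, 0], [0, 0, 0.12, 0], [0, 0, 0.16, 0], [0, 0, 0.18, 0], [0, 0, 0.18, 0], [0, 0, 0.18, 0]]

```text
time: 16.15
tool_pos: [0.4509, 0.0766, 0.2458]
tool_rot: [-1.574, -0.007, 2.42]
contact_force: [0.3, -0.2, 0.4]
opening: 0.0594
```

```bash
python3 - <<'E'
from h import *
s=sensors.observe();print(s['tool_pos'],s['time'])
shot('wrist','w10');shot('side','s10');d=shot('scene','sc10');w=load('w10')
a=cv2.imread('pics/sc10.png')[195:300,120:240];a=cv2.resize(a,None,fx=4,fy=4,interpolation=cv2.INTER_CUBIC)
u,v=proj(w,[.57,.213,.08]).astype(int);print(u,v)
b=cv2.imread('pics/w10.png');b=b[max(0,v-50):v+55,max(0,u-30):u+50];b=cv2.resize(b,(320,420),interpolation=cv2.INTER_CUBIC)
cv2.imwrite('pics/m10.png',np.hstack([a,b]))
E
```

```text
[0.45094569 0.07658538 0.24578456] 16.15
68 180
```

View pics/m10.png

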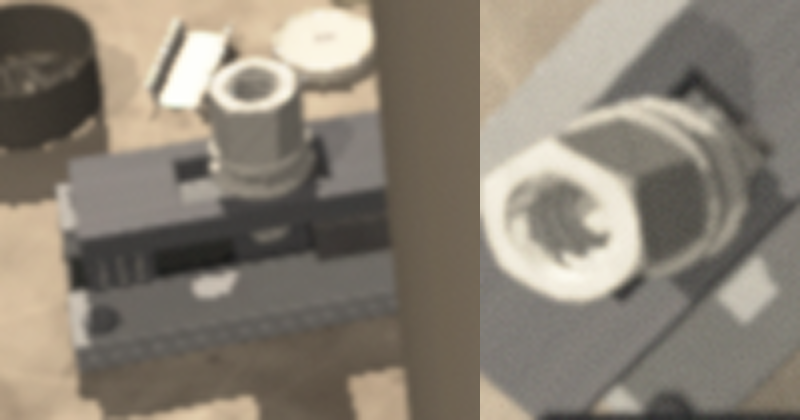

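View pics/sc10.png

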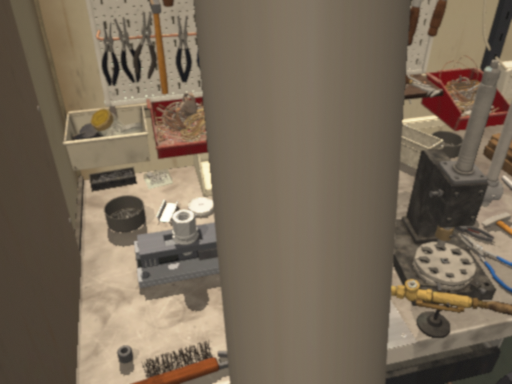

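```bash
python3 - <<'E'
from h import *
w=load('w10');sc=load('sc10')
for z in (.094,.099,.104): print(z,'wrist',proj(w,[.5695,.213,z]),'scene',proj(sc,[.5695,.213,z]))
# two-view triangulation
o1,v1=ray(w,(59.2,185));o2,v2=ray(sc,(183.2,216.7))
A=np.stack([v1,-v2],1);t=np.linalg.lstsq(A,o2-o1,rcond=None)[0];print(o1+t[0]*v1,o2+t[1]*v2)
E
```

```text
0.094 wrist [ 60.95685605 184.515651  ] scene [183.88805968 218.14614027]
0.099 wrist [ 57.80928351 185.90462873] scene [183.65163755 215.90043964]
0.104 wrist [ 54.55595974 187.34027294] scene [183.41359283 213.6393264 ]
[0.56981539 0.21317666 0.09620578] [0.57030625 0.21386777 0.09677381]
```

```bash
python3 -c "
from cell import hand_in
print(hand_in())"
```

```text
the job is handed in; nothing more can be done
None
```

The nut is on the stud, held by its thread about half a turn in, with the strap still loose, and the job is handed in. No verdict was reported.

- **What I did:** I gripped the grey collar nut, set it on the stud and turned it anticlockwise under about 6–8 N. It climbed, and after roughly 70–95° the force fell away. I lowered it one pitch, ran it clockwise 166–190° from the drop with about 4–6 N of pressure, released it and backed the arm off.
- **Drop:** at the same turn angle the nut stood 5.9 mm lower than when first set down, which matches one 6 mm pitch.
- **Height:** the arm reading puts the nut's middle about 5 mm below the stud tip. Two camera views together give about 7 mm. They disagree by about 2 mm, but both lie within 2.8–11.2 mm.
- **Position:** the nut looks level and centred on the axis to within about 1–2 mm, which is as fine as the cameras allow.
- **Forces and surroundings:** readings at the end of each move stayed below about 9 N, and the arm touched nothing at the end. I saw none of the other things shifted, but the arm hid part of the bench in the last pictures. I did not measure the bystanders.

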